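# Scoop lost nuts from under the riser shelf

## Robot

A 6-joint arm with a two-finger parallel gripper is mounted at the origin on the work surface; the furniture and walls round the work are solid. World frame = base frame: x ahead of the robot, y to its left, z up, the work surface at z = 0. Lengths are in m, angles in rad, forces in N, time in s.
With the tool pointing down it reaches from about 0.275 to 0.75 m from the base axis. Payload 10.2 kg.
Tool frame: the origin (TCP) lies on the mounting face of the last link; the fingertips stand 173 mm ahead of it and the grasp point (between the pads) lies 155 mm ahead of it; z points along the fingers, y is the line along which they close (so a half turn about z gives the same grasp; the last joint's range is limited). The gripper opens to 85 mm and grips with 20 to 120 N. Pads are 22 mm wide; open, the fingers measure 114 mm over their backs; the gripper's body (76 mm by 85 mm) begins 54 mm behind the grasp point. The pads swing forward as they close: fully open they stand 13 mm farther back than shut.
Start: joints at [1.108, 0.313, 1.498, -0, 1.331, -0.223], TCP at [0.125, 0.51, 0.405] pointing down, gripper open.
Joint ranges: [-2.94, 2.94], [-0.97, 2.17], [0.19, 2.56], [-1.23, 4.37], [0.02, 3.11], [-2.88, 2.88]. Speed limits (rad/s): [2.39, 2.39, 3.01, 3.14, 3.14, 3.14].

## Interface

Orientations are given as a unit quaternion [x, y, z, w].
In Python, from rig import arm gives the robot as it stands. The module is installed in compiled form; this text tells all that it offers. Calls block until the motion is done:
- arm.reach(position, orientation): joint-space move of the TCP to a pose.
- arm.movel(position, rotation=None, vel=0.15): straight line of the TCP; rotation=None keeps the orientation; vel is the mean speed in m/s.
- arm.goto_joints(angles): joint-space move.
- arm.set_gripper(opening): opening from 0.0 (shut) to 1.0 (fully open); the grip force is fixed at half the most; returns when the fingers have stopped.
- arm.dwell(seconds).
- arm.inverse_kinematics(position, orientation): joint angles nearest the present ones, or None.
- arm.sense(): the state.
- arm.get_image(name): name is "scene" or "side" or "wrist"; returns the picture (400x640x3 uint8, blue, green, red); there is no depth.
- arm.camera_params(name): a dict with "mtx" (3x3 intrinsics, pixels), "rvec" (rotation vector, rad) and "tvec" (3), from world to camera coordinates, as OpenCV has them. Camera axes: x right, y down, z forward; pixel columns grow to the right and rows downward; lengths in m; the calibration is good to about 2 mm. A picture is of the moment at which its call begins: read the wrist's pose just before it. camera_params takes no time and is no camera call; for the wrist camera it gives the pose at the moment of the call.
A pose or a line that the arm cannot do raises arm.PlanningError and nothing moves.
- arm.close_job(): hands the job in; it is judged then, once.
The state is a dict: "clock": time; "q": joint angles; "dq": joint speeds; "joint_efforts": joint torques, N m; "ee_pos": TCP position; "orientation": TCP orientation; "ft_force": force on the tool from outside, world axes, zero at the start; "moment": the same for the moment, N m; "width": opening from 0.0 (shut) to 1.0 (fully open); "grip_force": force on a finger pad.
Only numpy, scipy, OpenCV 4.12 (cv2) and the standard library are available. Lean on these libraries where they do the work, as an engineer would, in place of code of your own. Each camera call takes 0.05 s, during which the arm holds its last target. There are 200 camera calls.

## Task

Two hex nuts have rolled under the low riser shelf on the bench. Holding the flat scoop by its rear handle, slide it under the shelf lip until both nuts are in it, draw it fully out with them and let go of it on the bench. Then take it afresh by its crossbar and set it down level on top of the shelf, with both nuts still in it, without knocking over or pushing away the screw jar that stands there.

Things in the scene. Friction and masses are not known exactly. Their poses are not given: they have to be found in the camera images.
- shelf: low plywood riser shelf, fixed, 110 deep x 440 wide x 100 mm high. Origin on the bench under the middle of its front edge; +x points into it from the open front, y along it. A lip hangs along the front edge, its underside 71 mm up. Below, a back panel 75 mm behind the front edge stops the nuts; its bottom is 5 mm clear of the bench. End panels 18 mm thick, 404 mm apart
- scoop: flat steel scoop, loose, about 0.28 kg, 183 x 113 mm, lying flat: a pan with slippery 2 mm floor, 20 mm back wall, 16 mm side walls ending 21 mm short of the sharp open lip, which goes under parts held by a stop. Origin on its underside below the crossbar, near its centre of mass; +x to the lip at +65 mm, z up; back wall at x = -30, inner width 107. Rear handle x = -33 to -118 mm, a foot at its end
- scoop_bar (a point): centre of the scoop's wooden crossbar: square 12 x 12 mm bar running 107 mm along the scoop's y between two uprights, centre 52 mm above the underside, top 58 mm; it can be gripped across (along the scoop's x)
- scoop_handle (a point): grip point of the scoop's wooden rear handle: a bar along the scoop's x, 20 mm wide and 24 mm high, 22 mm above the underside (it spans 10 to 34 mm), 90 mm behind the scoop's origin and 155 mm behind the lip; gripped across its width
- scoop_lip (a point): middle of the scoop's front lip, at the level of the underside
- hexnut_1_center (a point): centre of a plain steel hex nut, 21 x 18 x 10 mm high, lying flat under the shelf, 5 mm above what it lies on
- hexnut_2_center (a point): centre of the other nut, the same size; 28 to 41 mm from the first, side by side along the shelf
- jar_center (a point): centre of a glass screw jar with a red lid, 62 mm in diameter and 86 mm high, loose, standing on top of the shelf towards its left end (+y)
Things that resemble listed ones, but are neither listed nor needed, are in the scene too. Several things have the shape of the scoop; the one meant has the colours described above.

How it is judged:
On the way, in this order (a step that is already met when the one before it is completed fails the run):
1. both nuts are in the scoop, held by its rear handle, while its lip is still under the shelf on the bench (x of hexnut_1_center in the frame of scoop between -0.032 and 0.056 m and y of hexnut_1_center in the frame of scoop between -0.055 and 0.055 m and z of hexnut_1_center in the frame of scoop between 0 and 0.03 m and x of hexnut_2_center in the frame of scoop between -0.032 and 0.056 m and y of hexnut_2_center in the frame of scoop between -0.055 and 0.055 m and z of hexnut_2_center in the frame of scoop between 0 and 0.03 m and x of scoop_lip in the frame of shelf above 0.012 m and height (world z) of scoop_lip below 0.03 m and distance between the grasp point and scoop_handle below 0.055 m), for 0.1 s.
2. the scoop is drawn fully out from under the shelf, flat on the bench with both nuts in it, and let go (x of hexnut_1_center in the frame of scoop between -0.032 and 0.056 m and y of hexnut_1_center in the frame of scoop between -0.055 and 0.055 m and z of hexnut_1_center in the frame of scoop between 0 and 0.03 m and x of hexnut_2_center in the frame of scoop between -0.032 and 0.056 m and y of hexnut_2_center in the frame of scoop between -0.055 and 0.055 m and z of hexnut_2_center in the frame of scoop between 0 and 0.03 m and x of scoop_lip in the frame of shelf below 0 m and height (world z) of scoop below 0.008 m and angle between scoop's own z axis and vertical below 0.08 rad and contact force between the fingers and scoop below 0.1 N), for 0.2 s.
3. the scoop is lifted by its crossbar with both nuts in it (x of hexnut_1_center in the frame of scoop between -0.032 and 0.056 m and y of hexnut_1_center in the frame of scoop between -0.055 and 0.055 m and z of hexnut_1_center in the frame of scoop between 0 and 0.03 m and x of hexnut_2_center in the frame of scoop between -0.032 and 0.056 m and y of hexnut_2_center in the frame of scoop between -0.055 and 0.055 m and z of hexnut_2_center in the frame of scoop between 0 and 0.03 m and height (world z) of scoop above 0.04 m and distance between the grasp point and scoop_bar below 0.045 m), for 0.1 s.
At the end, for the whole second after the job is handed in: The scoop rests level (within about 5 degrees) and still on top of the shelf board, its crossbar over the board, with both nuts lying in its pan, and it has been released (x of hexnut_1_center in the frame of scoop between -0.032 and 0.056 m and y of hexnut_1_center in the frame of scoop between -0.055 and 0.055 m and z of hexnut_1_center in the frame of scoop between 0 and 0.03 m and x of hexnut_2_center in the frame of scoop between -0.032 and 0.056 m and y of hexnut_2_center in the frame of scoop between -0.055 and 0.055 m and z of hexnut_2_center in the frame of scoop between 0 and 0.03 m and height (world z) of scoop between 0.095 and 0.106 m and angle between scoop's own z axis and vertical below 0.08 rad and x of scoop in the frame of shelf between 0 and 0.11 m and y of scoop in the frame of shelf between -0.22 and 0.22 m and linear speed of scoop below 0.01 m/s and contact force between scoop and shelf above 0.5 N); the robot touches nothing.
It fails at once if the screw jar is tipped over or pushed more than 40 mm (angle between jar_center's own z axis and vertical above 0.6 rad or distance of jar_center from where it was at the start of the episode above 0.04 m).
It also fails if it takes over 72 s, if anything falls off the work surface, if the arm or the gripper's body presses on something with over 40 N, if the wrist force passes 120 N, or if a joint passes its speed limit or range.

## Working session

There is one attempt and no reset: what is moved stays moved. The work goes in short steps, each a Python script; the robot and the scene stay as the last script left them, time stands still between calls to the robot, and variables do not carry over. Pictures are saved under pics/ and viewed, at most 10 in all, crops included, and the job is handed in when it is done.

```bash
mkdir -p pics
cat > h.py <<'E'
import numpy as np, cv2, json
from rig import arm
from scipy.spatial.transform import Rotation as R
def save(n,f):
    p=arm.camera_params(n); im=arm.get_image(n); cv2.imwrite(f'pics/{f}.png',im)
    np.savez(f'pics/{f}.npz',K=p['mtx'],r=p['rvec'],t=p['tvec']); return im
def pix(f,u,v,z):
    d=np.load(f'pics/{f}.npz'); Rm=cv2.Rodrigues(d['r'].astype(float))[0]; c=-Rm.T@d['t'].ravel()
    ray=Rm.T@np.linalg.inv(d['K'])@[u,v,1]; return c+ray*(z-c[2])/ray[2]
def proj(f,P):
    d=np.load(f'pics/{f}.npz'); return cv2.projectPoints(np.array(P,float).reshape(-1,3),d['r'].astype(float),d['t'].astype(float),d['K'],None)[0][:,0]
E
python3 - <<'E'
from h import *
for n in('scene','side','wrist'):
    save(n,n+'0'); d=np.load(f'pics/{n}0.npz'); Rm=cv2.Rodrigues(d['r'])[0]; print(n,-Rm.T@d['t'].ravel(),Rm[2],d['K'][0,0])
print(arm.sense())
E
```

```text
scene [-0.60810895 -0.6206208   0.81586258] [ 0.73879364  0.47044783 -0.4825586 ] 516.7494830890538
side [ 0.05691324 -0.76939965  0.91082358] [ 0.33310458  0.67939427 -0.6538079 ] 392.2996291398378
wrist [0.04956154 0.52816653 0.3735494 ] [ 0.2899691  -0.07065654 -0.95442421] 297.7234597646928
{'clock': 0.15, 'q': array([ 1.10757269e+00,  3.13290394e-01,  1.49822110e+00, -2.70079960e-06,
        1.33100960e+00, -2.23397931e-01]), 'dq': array([-7.63877305e-04,  2.66505883e-04, -4.32873559e-03,  8.42542439e-05,
        3.59051514e-05, -1.82498475e-03]), 'joint_efforts': array([ 2.00285096e-03, -4.12360311e+01, -2.59797817e+01, -1.63727068e-04,
        3.16194026e-03, -2.45985103e-05]), 'ee_pos': array([0.12470438, 0.50994829, 0.40429798]), 'orientation': array([ 1.19625352e-01,  9.92818996e-01, -4.37570886e-04, -1.55023958e-04]), 'ft_force': array([-0.02215976,  0.76035436, -1.03485798]), 'moment': array([-0.01477892,  0.03135727, -0.01529793]), 'grip_force': 0.0, 'width': 1.0020548558118454}
```

View pics/scene0.png

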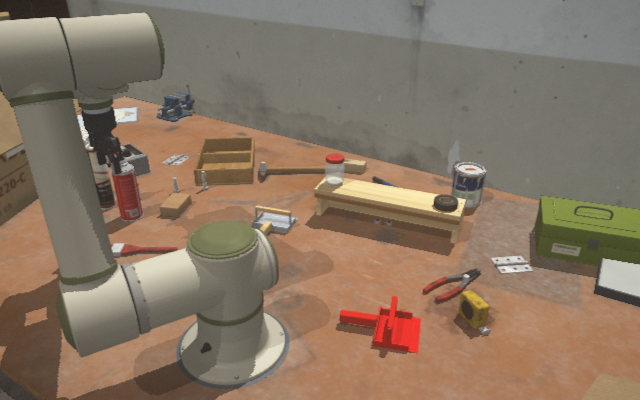

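View pics/side0.png

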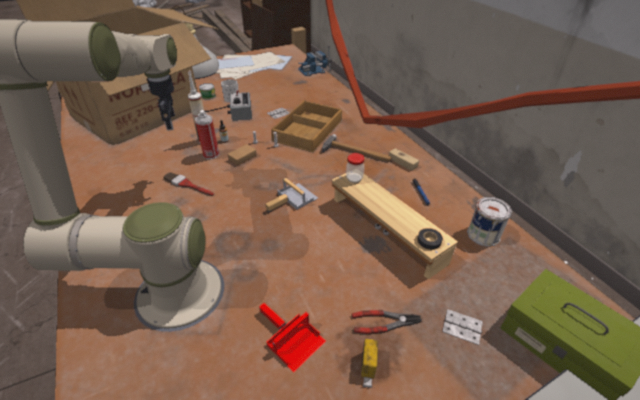

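The steel scoop with the wooden handle is at scene (272,220) and side (293,195). The red scoop is a decoy. The shelf with the jar runs across side (335,180) to (450,260). I'll enlarge both views.

Run:
```python
from h import *
a=cv2.imread('pics/scene0.png')[145:245,245:475]; cv2.imwrite('pics/c1.png',cv2.resize(a,None,fx=3.4,fy=3.4,interpolation=cv2.INTER_CUBIC))
a=cv2.imread('pics/side0.png')[145:285,260:460]; cv2.imwrite('pics/c2.png',cv2.resize(a,None,fx=4,fy=4,interpolation=cv2.INTER_CUBIC))
```

```text
(no output)
```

View pics/c1.png

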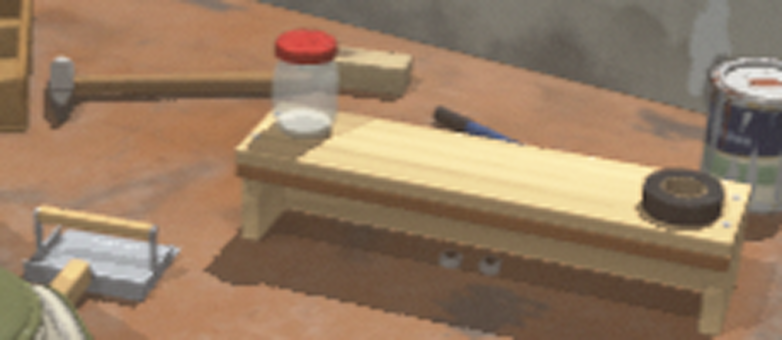

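View pics/c2.png

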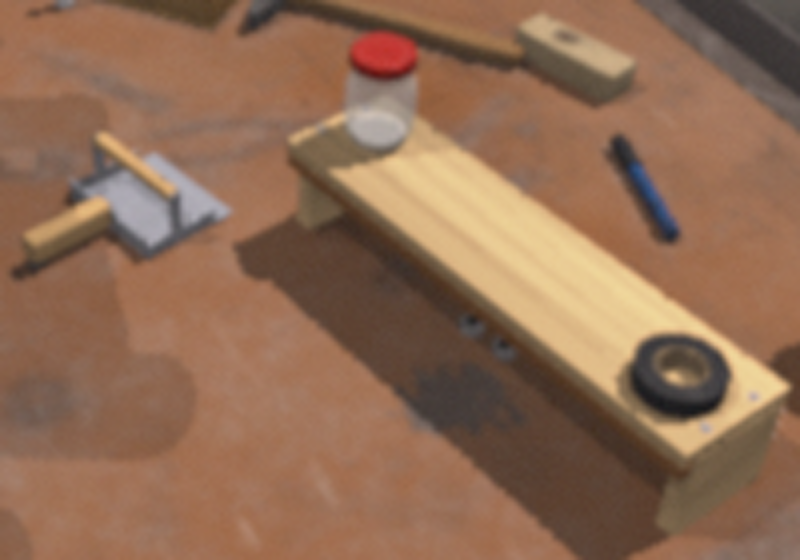

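Run:
```python
from h import *
np.set_printoptions(precision=4,suppress=True)
def s(n,x,y,z): print(n,'side',pix('side0',260+x/4,145+y/4,z))
def c(n,x,y,z): print(n,'scene',pix('scene0',245+x/3.4,145+y/3.4,z))
s('FL',289,146,.1);s('FR',686,462,.1);s('BR',790,387,.1)
c('FL',238,152,.1);c('FR',728,257,.1);c('BR',752,184,.1)
s('n1',471,325,.006);s('n2',503,348,.006);c('n1',450,258,.006);c('n2',488,264,.006)
s('barL',100,137,.056);s('barR',177,195,.056);c('barL',40,213,.056);c('barR',153,230,.056)
s('lipL',160,153,.0);s('lipR',230,212,.0);c('lipR',178,250,.0)
s('jar',384,60,.186);c('jar',306,45,.186);s('jarb',380,133,.1);c('jarb',305,123,.1)
s('handle end',30,238,.034)
```

```text
FL side [0.5566 0.1475 0.1   ]
FR side [ 0.6378 -0.2767  0.1   ]
BR side [ 0.7481 -0.2531  0.1   ]
FL scene [0.5519 0.1511 0.1   ]
FR scene [ 0.6137 -0.2792  0.1   ]
BR scene [ 0.7448 -0.2536  0.1   ]
n1 side [ 0.6389 -0.0241  0.006 ]
n2 side [ 0.6479 -0.058   0.006 ]
n1 scene [ 0.6345 -0.0238  0.006 ]
n2 scene [ 0.6438 -0.0574  0.006 ]
barL side [0.4379 0.2822 0.056 ]
barR side [0.4663 0.1784 0.056 ]
barL scene [0.4286 0.28   0.056 ]
barR scene [0.4588 0.1784 0.056 ]
lipL side [0.5042 0.3038 0.    ]
lipR side [0.5261 0.1981 0.    ]
lipR scene [0.52   0.1964 0.    ]
jar side [0.6247 0.1172 0.186 ]
jar scene [0.6189 0.1227 0.186 ]
jarb side [0.6346 0.1299 0.1   ]
jarb scene [0.6344 0.1318 0.1   ]
handle end side [0.3411 0.205  0.034 ]
```

```bash
cat >> h.py <<'E'
def quat(yaw,turn=0):
    # fingers down, tool x = -(cos,sin) of yaw+turn ; closes along yaw+turn+90deg
    a=yaw+turn; x=np.array([-np.cos(a),-np.sin(a),0]); z=np.array([0,0,-1.]); return R.from_matrix(np.c_[x,np.cross(z,x),z]).as_quat()
E
python3 - <<'E'
from h import *
arm.reach([.362,.2055,.36],quat(.275)); save('wrist','w1'); print(arm.sense()['q'],arm.sense()['clock'])
# look at the nuts from in front of the shelf
arm.reach([.41,-.08,.30],quat(.18)); save('wrist','w2'); print(arm.sense()['q'],arm.sense()['clock'])
a=[cv2.imread(f'pics/w{i}.png') for i in(1,2)]
cv2.imwrite('pics/m.png',np.vstack([x[0:300,:] if 0 else cv2.resize(x,(480,300)) for x in a]))
E
```

```text
[ 2.34637044e-01  1.17230410e-01  1.86637080e+00  1.18109189e-04
  1.15778191e+00 -1.61195300e+00] 1.6417
[-4.72480313e-01  2.03845507e-01  1.94216139e+00  1.50801629e-04
  9.95194135e-01 -2.22497123e+00] 2.825
```

View pics/m.png

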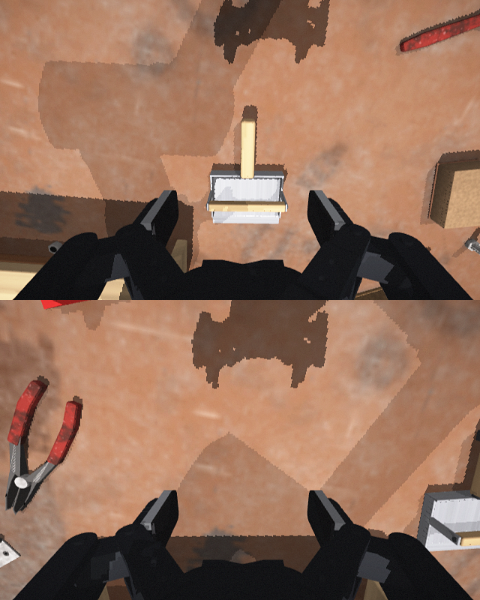

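Run:
```python
from h import *
cv2.imwrite('pics/c3.png',cv2.resize(cv2.imread('pics/w1.png')[130:400,0:400],None,fx=2,fy=2,interpolation=cv2.INTER_CUBIC))
```

```text
(no output)
```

View pics/c3.png

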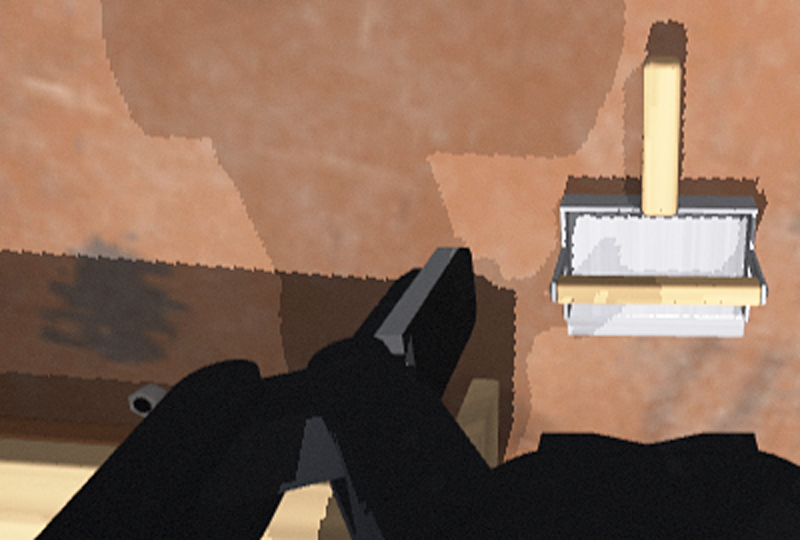

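Run:
```python
from h import *
from scipy.optimize import least_squares
np.set_printoptions(precision=4,suppress=True)
w=lambda x,y:(x/2,130+y/2); s=lambda x,y:(260+x/4,145+y/4); c=lambda x,y:(245+x/3.4,145+y/3.4)
print('nut w1',pix('w1',*w(141,402),.006),'shelf edge pts',pix('w1',*w(0,452),.1),pix('w1',*w(95,465),.1))
def fit(obs,x0):
    def f(p):
        r=R.from_euler('z',p[2]).as_matrix(); o=[]
        for im,uv,P in obs: o.append(proj(im,r@np.array(P)+[p[0],p[1],0])[0]-uv)
        return np.ravel(o)
    q=least_squares(f,x0,loss='soft_l1',f_scale=1.5); print(q.x); print(f(q.x).reshape(-1,2).round(1).tolist()); return q.x
print('shelf'); S=fit([('side0',s(289,142),(0,.22,.1)),('side0',s(686,465),(0,-.22,.1)),('side0',s(790,387),(.11,-.22,.1)),
 ('scene0',c(238,152),(0,.22,.1)),('scene0',c(728,255),(0,-.22,.1)),('scene0',c(752,184),(.11,-.22,.1)),('scene0',c(268,112),(.11,.22,.1))],[.595,-.065,.18])
print('scoop'); C=fit([('w1',w(554,291),(0,.0535,.055)),('w1',w(767,290),(0,-.0535,.055)),('w1',w(662,61),(-.118,0,.034)),('w1',w(660,214),(-.033,0,.034)),
 ('w1',w(568,336),(.065,-.0565,0)),('w1',w(745,336),(.065,.0565,0))][2:]+[('w1',w(554,291),(0,-.0535,.055)),('w1',w(767,290),(0,.0535,.055))],[.449,.23,.275])
r=R.from_euler('z',S[2]).as_matrix()
for n in([.637,-.024,0],[.646,-.0577,0],pix('w1',*w(141,402),.006),[.6345,.13,0]): print(r.T@(np.array(n)-[S[0],S[1],0]))
```

```text
nut w1 [ 0.6498 -0.0586  0.006 ] shelf edge pts [ 0.5931 -0.0523  0.1   ] [ 0.589  -0.0083  0.1   ]
shelf
[ 0.5938 -0.0605  0.1973]
[[-2.6, 0.2], [-0.4, -0.8], [-0.5, 0.7], [-1.3, -0.2], [1.9, -3.3], [0.4, 0.1], [2.9, -3.0]]
scoop
[0.4484 0.2383 0.2706]
[[-0.1, -0.1], [-0.1, 1.3], [0.7, -1.4], [-0.3, -1.2], [2.0, -0.1], [-2.6, 0.7]]
[0.0495 0.0274 0.    ]
[ 0.0517 -0.0075  0.    ]
[ 0.0553 -0.0091  0.006 ]
[0.0773 0.1789 0.    ]
```

Run:
```python
from h import *
np.set_printoptions(precision=4,suppress=True)
q=quat(.27)
arm.reach([.3617,.211,.30],q); save('wrist','w3')
arm.movel([.3617,.211,.179],vel=.12); save('wrist','w4')
arm.set_gripper(0.0); arm.dwell(.2); save('wrist','w5'); s=arm.sense(); print(s['clock'],s['ee_pos'],s['width'],s['grip_force'],s['ft_force'])
a=[cv2.imread(f'pics/w{i}.png') for i in(3,5)]
cv2.imwrite('pics/m2.png',np.vstack([x[:,80:560][:300] for x in a]))
```

```text
6.0833 [0.3617 0.2111 0.1792] 0.22485017285767772 59.303932785987854 [-1.6914  1.3302  5.7437]
```

View pics/m2.png

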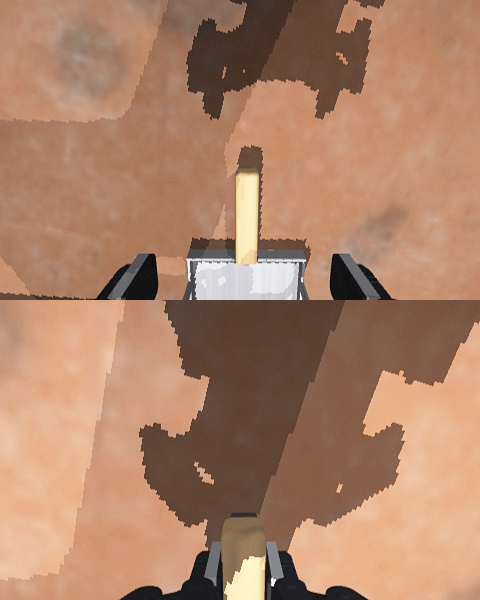

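Run:
```python
from h import *
np.set_printoptions(precision=4,suppress=True)
r=R.from_euler('z',.27).as_matrix(); t=np.array([.3617,.2111,0])
f=lambda n,u,v,z: print(n,r.T@(pix(n,u,v,z)-t))
f('w5',323,217,.034); f('w5',323,213,.01); f('w3',80+247,168,.034);f('w3',80+247,262,.034);f('w3',80+188,243,.02);f('w3',80+306,243,.02)
# shelf targets
S=np.array([.5938,-.0605]); yaw=.19; rs=R.from_euler('z',yaw).as_matrix()[:2,:2]
for x in(-.21,-.066): 
    p=S+rs@[x,.01]; print(p,arm.inverse_kinematics([*p,.179],quat(yaw)))
p=S+rs@[.045,-.01]
for tt in(1.57,-1.57): print(p,arm.inverse_kinematics([*p,.30],quat(yaw,tt)))
```

```text
w5 [-0.0339  0.0003  0.034 ]
w5 [-0.0269  0.0003  0.01  ]
w3 [-0.0301  0.0029  0.034 ]
w3 [0.0544 0.0032 0.034 ]
w3 [ 0.0426 -0.051   0.02  ]
w3 [0.0427 0.0576 0.02  ]
[ 0.3857 -0.0903] [-0.5281  0.4085  2.0983 -0.      0.6348 -2.2889]
[ 0.5271 -0.0631] [-0.3401  0.6147  1.7041 -0.      0.8228 -2.1009]
[ 0.6399 -0.0618] [-0.2782  0.6599  1.2422 -0.      1.2395  2.6742]
[ 0.6399 -0.0618] [-0.2782  0.6599  1.2422 -0.      1.2395 -0.469 ]
```

```bash
cat >> h.py <<'E'
S=np.array([.5938,-.0605]); YAW=.19
def sh(x,y,z): return np.r_[S+R.from_euler('z',YAW).as_matrix()[:2,:2]@[x,y],z]
E
python3 - <<'E'
from h import *
np.set_printoptions(precision=4,suppress=True)
def st(m): s=arm.sense(); print(m,round(s['clock'],2),s['ee_pos'],s['ft_force'],s['width'])
arm.movel([.345,.19,.180],vel=.08); st('back')
arm.movel(sh(-.21,.0095,.180),quat(YAW),vel=.12); st('pre')
arm.movel(sh(-.16,.0095,.180),vel=.07); st('in1')
save('side','s2'); save('scene','sc2')
a=cv2.resize(cv2.imread('pics/side0.png')*0+cv2.imread('pics/s2.png'),None,fx=1,fy=1)[170:310,280:460]
b=cv2.imread('pics/sc2.png')[150:260,280:460]
cv2.imwrite('pics/m3.png',np.vstack([cv2.resize(a,(540,420)[:2],interpolation=cv2.INTER_CUBIC)[:300],cv2.resize(b,(540,330),interpolation=cv2.INTER_CUBIC)[:300]]))
E
```

```text
back 6.57 [0.3451 0.19   0.18  ] [ 0.6535  0.6882 -2.3877] 0.2258489748997484
pre 9.08 [ 0.3857 -0.0906  0.18  ] [ 0.0776 -0.677  -2.6293] 0.22584454739554338
in1 9.95 [ 0.4346 -0.0813  0.1799] [-0.91   -0.3023 -2.5146] 0.2262009784084884
```

View pics/m3.png

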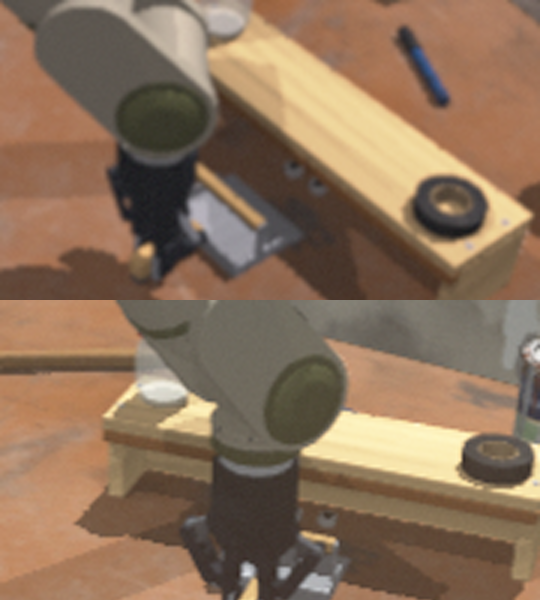

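Run:
```python
from h import *
np.set_printoptions(precision=4,suppress=True)
r=R.from_euler('z',YAW).as_matrix(); p=pix('s2',280+302/3,170+237/3,0); print('lip R in TCP frame',r.T@(p-[.4346,-.0813,0]),'shelf',r.T@(p-[*S,0]))
for uv in((293,168),(317,185)): print('nut shelf',r.T@(pix('s2',280+uv[0]/3,170+uv[1]/3,.006)-[*S,0]))
def st(m): s=arm.sense(); print(m,round(s['clock'],2),s['ee_pos'],s['ft_force'],s['width'])
arm.movel(sh(-.16,.0095,.1793),vel=.02); st('down')
for x in(-.115,-.095,-.085,-.078,-.072,-.067,-.064):
    arm.movel(sh(x,.0095,.1793),vel=.06); st(x)
    if np.linalg.norm(arm.sense()['ft_force'][:2])>12: break
save('side','s3')
```

```text
lip R in TCP frame [ 0.1535 -0.0579  0.    ] shelf [-0.0068 -0.0482  0.    ]
nut shelf [0.0518 0.0282 0.006 ]
nut shelf [ 0.0544 -0.0065  0.006 ]
down 10.3 [ 0.4348 -0.0815  0.1794] [-0.5012 -0.3424 -1.8891] 0.2257002244042054
-0.115 11.2 [ 0.479  -0.0729  0.1793] [ 0.1848  0.3755 -0.6009] 0.22369140111847025
-0.095 11.68 [ 0.4988 -0.0691  0.1793] [ 0.1845  0.0828 -1.4342] 0.22003614620804343
-0.085 12.0 [ 0.5086 -0.0672  0.1793] [0.6082 0.272  0.4733] 0.22429407375032467
-0.078 12.27 [ 0.5154 -0.0659  0.1793] [ 0.3761  0.3727 -0.129 ] 0.22514963588313977
-0.072 12.52 [ 0.5213 -0.0647  0.1793] [1.4171 0.3244 0.2868] 0.22296411324092563
-0.067 12.77 [ 0.5262 -0.0638  0.1793] [0.9872 0.3555 0.0328] 0.21816326254599513
-0.064 13.02 [ 0.5292 -0.0632  0.1793] [ 1.0683 -0.3462  0.7163] 0.22478423965279315
```

Run:
```python
from h import *
np.set_printoptions(precision=4,suppress=True)
def st(m): s=arm.sense(); print(m,round(s['clock'],2),s['ee_pos'],s['ft_force'],s['width'])
for x in(-.062,-.060,-.058,-.056):
    arm.movel(sh(x,.0095,.1793),vel=.03); st(x)
    if np.linalg.norm(arm.sense()['ft_force'][:2])>5: break
arm.dwell(.3); st('rest'); save('side','s3'); save('scene','sc3')
a=cv2.imread('pics/s3.png')[180:280,310:460];b=cv2.imread('pics/sc3.png')[180:270,320:460]
cv2.imwrite('pics/m4.png',np.vstack([cv2.resize(a,(450,300),interpolation=cv2.INTER_CUBIC),cv2.resize(b,(450,290),interpolation=cv2.INTER_CUBIC)]))
```

```text
-0.062 13.32 [ 0.5312 -0.0629  0.1793] [-0.4481  0.1526  1.1913] 0.2247197166075995
-0.06 13.57 [ 0.5332 -0.0625  0.1793] [-0.1115  0.3668 -0.1298] 0.22064221924721802
-0.058 13.82 [ 0.5352 -0.0621  0.1793] [-0.2888 -1.0815  0.1181] 0.22392459332705297
-0.056 14.07 [ 0.5372 -0.0617  0.1793] [-0.1432 -0.4278  0.3849] 0.22447968089621564
rest 14.37 [ 0.5371 -0.0617  0.1793] [ 1.0799 -0.0151 -0.9387] 0.22140403586789653
```

View pics/m4.png

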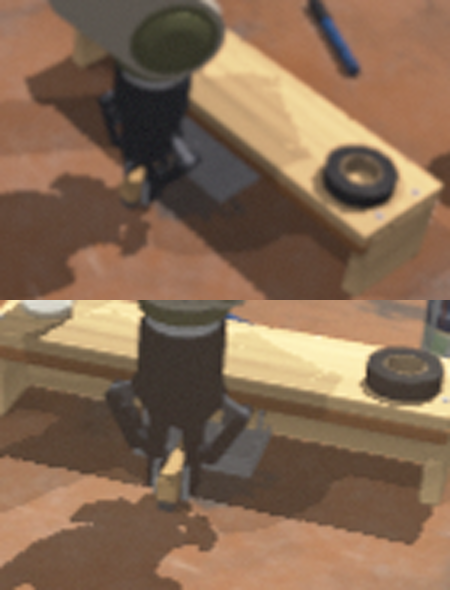

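Run:
```python
from h import *
np.set_printoptions(precision=4,suppress=True)
def st(m): s=arm.sense(); print(m,round(s['clock'],2),s['ee_pos'],s['ft_force'],s['width'])
arm.movel(sh(-.075,.0095,.1793),vel=.02)
arm.movel(sh(-.21,.0095,.1793),vel=.05); st('out')
arm.set_gripper(0.9); arm.dwell(.3); st('open')
arm.movel(sh(-.21,.0095,.32),vel=.15); st('up'); save('wrist','w6')
arm.reach(sh(-.17,.0095,.38),quat(YAW,-1.57)); arm.dwell(.1); st('above'); save('side','s4');save('scene','sc4'); save('wrist','w7')
a=cv2.imread('pics/w6.png')[130:330,180:460];b=cv2.imread('pics/s4.png')[180:280,280:420]
cv2.imwrite('pics/m5.png',np.vstack([cv2.resize(a,(420,300)),cv2.resize(b,(420,300),interpolation=cv2.INTER_CUBIC)]))
```

```text
out 18.42 [ 0.3858 -0.0908  0.1793] [ 0.2299 -0.3763 -1.3752] 0.22124649201630986
open 19.31 [ 0.3858 -0.0908  0.1793] [-0.5686  0.3195  0.166 ] 0.9025805768828802
up 20.4 [ 0.3856 -0.0907  0.3193] [ 0.4176  0.7713 -0.9023] 0.9042846694202943
above 22.0 [ 0.425  -0.0833  0.3798] [-0.7667 -0.1335  0.081 ] 0.9029802980138264
```

View pics/m5.png

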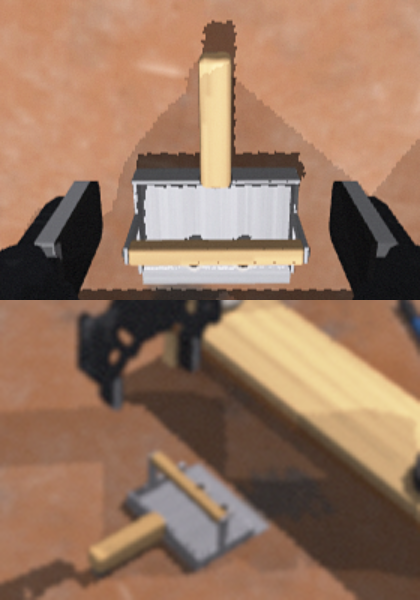

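The scoop stands drawn out and clear of the shelf. At w6 pixels about (303,289) and (343,289), just behind the crossbar, two dark edges may be the nuts. I've used all my views, so I'll check this numerically from the saved w6 and w7 images.

Run:
```python
from h import *
from scipy.optimize import least_squares
np.set_printoptions(precision=4,suppress=True)
w=lambda x,y:np.array((180+x/1.5,130+y/1.5))
obs=[((215,57),(-.118,0,.034)),((215,187),(-.033,0,.034)),((124,246),(0,-.0535,.058)),((309,246),(0,.0535,.058)),((142,283),(.065,-.0565,0)),((290,283),(.065,.0565,0))]
def f(p):
    r=R.from_euler('z',p[2]).as_matrix(); return np.ravel([proj('w6',r@np.array(P)+[p[0],p[1],0])[0]-w(*uv) for uv,P in obs])
q=least_squares(f,[.47,-.07,.19],loss='soft_l1'); C=q.x; print(C,f(C).round(1))
e=sh(-.21,.0095,0)+R.from_euler('z',YAW).as_matrix()@[.087,0,0]; print('expected',e)
r=R.from_euler('z',YAW).as_matrix(); o=np.array([e[0],e[1],0])
for uv in((185,237),(245,237)): print('spot',r.T@(pix('w6',*w(*uv),.012)-o))
# rectify pan at z=.012 from w6,w7,s4,sc4 : rows x .062..-.03, cols y -.054...054
X,Y=np.meshgrid(np.arange(.064,-.034,-.004),np.arange(.054,-.055,-.004),indexing='ij')
P=np.stack([X,Y,0*X+.008],-1).reshape(-1,3)@r.T+o
for n in('w6','w7','s4','sc4'):
    g=cv2.cvtColor(cv2.imread(f'pics/{n}.png'),cv2.COLOR_BGR2HSV); uv=proj(n,P).astype(np.float32).reshape(*X.shape,2)
    print(n, 'px range',uv.reshape(-1,2).min(0),uv.reshape(-1,2).max(0))
    v=cv2.remap(g,uv[...,0],uv[...,1],cv2.INTER_LINEAR)
    for i in range(X.shape[0]): print('%6.3f '%X[i,0],''.join('%1s'%('w' if s>90 and 3<h<40 else '0123456789'[int(b)*10//256]) for h,s,b in v[i]))
```

```text
[ 0.4737 -0.0726  0.1941] [-0.1 -1.5  0.3  0.2  2.2  6.4 -3.2  5.8  0.4 -1.4 -0.7 -1.9]
expected [ 0.4712 -0.0744  0.    ]
spot [ 0.0209 -0.0206  0.012 ]
spot [0.0209 0.0223 0.012 ]
w6 px range [270.155  241.3099] [374.729  319.0965]
 0.064  www6667777776776665556666666
 0.060  8888888888888888888888888887
 0.056  8887877877778787888777777787
 0.052  8888888888888888888888888886
 0.048  8888888926888888936888988886
 0.044  999999w999999w999999wwwwwww9
 0.040  9999999www9w9wwww99999999999
 0.036  wwwwwwwwwwwwwwwwwwwwwwwwwwww
 0.032  wwwwwwwwwwwwwwwwwwwwwwwwwwww
 0.028  wwwwwwwwwwwwwwwwwwwwwwwwwwww
 0.024  4788788433688888432788888834
 0.020  4788888888888888888888888854
 0.016  4888888888888888888888888843
 0.012  4788888888888888888888888842
 0.008  3888888888888888888888888882
 0.004  3888888888888888888888888832
-0.000  3888888888888888888888888853
-0.004  3888888888888888888888888852
-0.008  4888888888888888888888888835
-0.012  3888888888888888888888888833
-0.016  2888888888878888888798798833
-0.020  66665666677w9999476676777777
-0.024  33333333333w9999232222222222
-0.028  3333333
[... 2288 characters left out ...]
.040  4677776645667776634667776465
 0.036  4677776565556776656557776455
 0.032  4677776455456776555557777555
 0.028  4677776444456776444456777655
 0.024  4677777544457776444457777644
 0.020  4677777634557776544457777644
 0.016  4677777653567777665667777654
 0.012  4677777766677777776677777654
 0.008  4677777777777777777677777764
 0.004  4677777777788767776777777765
-0.000  4677777778www767777777777676
-0.004  4677777778wwww67777777777665
-0.008  4677677778wwww56766777776676
-0.012  4566566668wwwww5655665665665
-0.016  4444444457wwwww4444444444444
-0.020  444444444wwwwww4444444444444
-0.024  444444444wwwwww4444444444444
-0.028  444444444wwwwww4444444444444
-0.032  444444444wwwwww4444434444444
```

Both nuts show clearly in the pan, at scoop x about 0.035 and y about ±0.02. The scoop's own fit agrees with where I expected it. Next I'll take it by the crossbar.

Run:
```python
from h import *
np.set_printoptions(precision=4,suppress=True)
def st(m): s=arm.sense(); print(m,round(s['clock'],2),s['ee_pos'],s['ft_force'],s['width'],s['grip_force'])
q=quat(YAW,-np.pi/2); p=np.array([.4722,-.0737])
arm.reach([*p,.28],q); arm.set_gripper(.5)
arm.movel([*p,.209],vel=.1); st('at bar')
arm.set_gripper(0.); arm.dwell(.2); st('gripped')
arm.movel([*p,.225],vel=.03); st('l1')
arm.movel([*p,.345],vel=.08); arm.dwell(.2); st('lift')
save('side','s5'); save('scene','sc5'); save('wrist','w8')
r=R.from_euler('z',YAW).as_matrix(); o=np.array([*p,.136])
X,Y=np.meshgrid(np.arange(.064,-.034,-.004),np.arange(.054,-.055,-.004),indexing='ij')
P=np.stack([X,Y,0*X+.008],-1).reshape(-1,3)@r.T+o
for n in('sc5','s5'):
    g=cv2.cvtColor(cv2.imread(f'pics/{n}.png'),cv2.COLOR_BGR2HSV); uv=proj(n,P).astype(np.float32).reshape(*X.shape,2)
    v=cv2.remap(g,uv[...,0],uv[...,1],cv2.INTER_LINEAR)
    for i in range(X.shape[0]): print('%6.3f '%X[i,0],''.join('%1s'%('w' if s>90 and 3<h<40 else '0123456789'[int(b)*10//256]) for h,s,b in v[i]))
```

```text
at bar 23.95 [ 0.4724 -0.0738  0.2095] [-0.3677 -0.8353 -0.055 ] 0.5028818372202004 0.0
gripped 24.53 [ 0.4725 -0.0738  0.2098] [-0.0871  1.6327  6.0886] 0.12508237160552238 59.32305157184601
l1 25.22 [ 0.4721 -0.0737  0.2249] [ 0.2889  0.1389 -2.1219] 0.12506434265539743 58.40199887752533
lift 27.07 [ 0.4722 -0.0737  0.3448] [ 0.0547 -0.0638 -2.1397] 0.12481648539429262 58.40929627418518
 0.064  wwwww4222234wwwwwwwwwww56w8w
 0.060  wwwww63222344wwwwwwwwww66888
 0.056  9999995222344w9999999ww75888
 0.052  9999997222236999999999875788
 0.048  8988986322235888888887775677
 0.044  6888887322235778767877775576
 0.040  5788876433334677634767776566
 0.036  4688876544445777644767776565
 0.032  4577776556546777654657777565
 0.028  4577776555446776555556777556
 0.024  4567776545446776545456777645
 0.020  4577777544446777544446777655
 0.016  4577777544446777644446777654
 0.012  4567777644446777634456777654
 0.008  4577777765446777755567777754
 0.004  4577777765455677766667777764
-0.000  4467777764445577777777777765
-0.004  4567777764www567777777777765
-0.008  4567777764wwww57777777777776
-0.01
[... 441 characters left out ...]
.040  11122wwwwww77777w65555666654
 0.036  111233wwwwwwwwwwww5445666654
 0.032  1112334wwwwwwwwwww5334566654
 0.028  11112333wwwwwwwwww4333556664
 0.024  1111123333334444444333456654
 0.020  2211112333344555544443345654
 0.016  3332111233456666655555434554
 0.012  3443221223456666666666543454
 0.008  3455443344556666666666654333
 0.004  3456655555666666666666665433
-0.000  3456666666666666666666666543
-0.004  3456666666666666666666666654
-0.008  3456666665555555666666666664
-0.012  3456666654344333456666666664
-0.016  3456666554333333356666666664
-0.020  3456655444333333456666666664
-0.024  44455444wwww3334455555555554
-0.028  33333333wwwwww33333333344443
-0.032  33333333wwwwwww3333333333333
```

The scoop is lifted level and both nuts are still in it. Now I'll place it.

Run:
```python
from h import *
np.set_printoptions(precision=4,suppress=True)
def st(m): s=arm.sense(); print(m,round(s['clock'],2),s['ee_pos'],s['ft_force'],s['width'],s['grip_force'])
arm.movel(sh(.040,-.012,.345),vel=.08); st('over')
arm.movel(sh(.040,-.012,.314),vel=.05); st('near')
for z in(.312,.311,.310,.3095,.309,.3085,.308):
    arm.movel(sh(.040,-.012,z),vel=.02); arm.dwell(.1); st(z)
    if arm.sense()['ft_force'][2]>1.: break
arm.set_gripper(.45); arm.dwell(.2); st('open')
p=arm.sense()['ee_pos']; arm.movel(sh(.040,-.012,.40),vel=.08)
arm.reach([.40,-.10,.45],quat(YAW,-np.pi/2)); arm.dwell(.3); st('clear')
save('side','s6'); save('scene','sc6')
r=R.from_euler('z',YAW).as_matrix(); o=sh(.040,-.012,.1)
X,Y=np.meshgrid(np.arange(.068,-.044,-.004),np.arange(.058,-.061,-.004),indexing='ij')
P=np.stack([X,Y,0*X+.008],-1).reshape(-1,3)@r.T+o
for n in('sc6','s6'):
    g=cv2.cvtColor(cv2.imread(f'pics/{n}.png'),cv2.COLOR_BGR2HSV); uv=proj(n,P).astype(np.float32).reshape(*X.shape,2)
    v=cv2.remap(g,uv[...,0],uv[...,1],cv2.INTER_LINEAR)
    for i in range(X.shape[0]): print('%6.3f '%X[i,0],''.join('%1s'%('w' if s>70 and 3<h<40 else '0123456789'[int(b)*10//256]) for h,s,b in v[i]))
for n,m in(('side0','s6'),('scene0','sc6')):  # jar lid centroid
    for k in(n,m):
        h=cv2.cvtColor(cv2.imread(f'pics/{k}.png'),cv2.COLOR_BGR2HSV); u,v=proj(k,[.6345,.13,.18])[0].astype(int)
        w=h[v-15:v+15,u-20:u+20]; mk=((w[...,0]<6)|(w[...,0]>174))&(w[...,1]>170); y,x=np.nonzero(mk); print(k,x.mean()+u-20,y.mean()+v-15,mk.sum())
```

```text
over 29.41 [ 0.6352 -0.0648  0.3451] [ 0.9981  0.2315 -3.1976] 0.12446196200882581 58.412198424339294
near 30.18 [ 0.6354 -0.0647  0.3143] [-0.2139  0.1561 -2.3559] 0.1224982456262023 58.413530588150024
0.312 30.52 [ 0.6354 -0.0647  0.3121] [-0.1823 -0.4153 -2.5384] 0.12542145560841841 58.39881420135498
0.311 30.88 [ 0.6354 -0.0647  0.311 ] [ 0.0418 -0.3149 -3.1807] 0.12446461492736165 58.39972257614136
0.31 31.23 [ 0.6353 -0.0647  0.31  ] [ 0.4545  0.4619 -2.5708] 0.12535903793299416 58.46954047679901
0.3095 31.57 [ 0.6353 -0.0647  0.3098] [-2.0618  0.553   0.675 ] 0.1256670791907412 58.90829622745514
0.309 31.93 [ 0.6353 -0.0647  0.3098] [-3.1266  0.915   4.6394] 0.1269398502533252 59.51695740222931
open 32.51 [ 0.6354 -0.0647  0.309 ] [-0.0924 -0.2341  0.1343] 0.45083882003387016 0.0
clear 35.05 [ 0.4005 -0.1001  0.4497] [-0.3454 -0.1496 -0.7632] 0.44951565048279374 0.0
 0.068  ww44444444555wwwwwwwwwwww4wwww
 0.064  ww3333344455555wwwwwwwwww4wwww
 0.060  ww5534554566556wwwwwwwwww5wwww
 0.056  78ww67w767w87787wwwwwwwww66w9w
 0.052  899www88ww99ww98wwwwwwwwww698w
 0.048  88999999878
[... 1439 characters left out ...]
66666677766666666643434
 0.008  334566777777777777776677764334
 0.004  334566777777777777777777765433
-0.000  434567777777777777777777776534
-0.004  434667777777777777777777776533
-0.008  434677777777777777777777776643
-0.012  434677777887777777777777776544
-0.016  444667778wwww66777776777766543
-0.020  54556667wwwwww5666666666665544
-0.024  54444556wwwwwww345444444444433
-0.028  54333345wwwwwwww33333333333334
-0.032  w433334wwwwwwwww33333333333334
-0.036  ww43334wwwwwwwww33333333333334
-0.040  www4444wwwwwwwwww3333333333333
side0 355.6350364963504 158.34306569343065 137
s6 356.21374045801525 158.17557251908397 131
scene0 333.5 157.69444444444446 36
sc6 333.4864864864865 157.7027027027027 37
```

```bash
python3 -c "
from h import *
print(arm.close_job())"
```

```text
the job is handed in; nothing more can be done
None
```

The job is handed in, with no verdict returned: the last images show the scoop on top of the shelf with both nuts in its pan, the gripper clear of it, and the jar unmoved, at about 35 s of the 72 s allowed.

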